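# Clear the latched key on the bench switch box

### The arm

A 6-joint arm with a two-finger parallel gripper is mounted at the origin on the work surface. World frame = base frame: x ahead of the robot, y to its left, z up, the work surface at z = 0. Lengths are in mm, angles in rad, forces in N, time in s.
With the tool pointing down it reaches from about 350 to 925 mm from the base axis. Payload 6.4 kg.
Tool frame: the origin (TCP) lies on the centre line of the jaws, within the pads' length; the fingertips stand 14 mm ahead of it and the grasp point (between the pads) lies 5 mm behind it (ctrl.tip_extent is the distance from the TCP to the fingertips, in mm); z points along the fingers, y is the line along which they close (so a half turn about z gives the same grasp; the last joint's range is limited). The gripper opens to 85 mm and grips with 20 to 120 N. Pads are 22 mm wide; open, the fingers measure 114 mm over their backs; the gripper's body (76 mm by 85 mm) begins 54 mm behind the grasp point. The pads swing forward as they close: fully open they stand 13 mm farther back than shut.
Start: joints at [1.005, 0.245, 1.558, -0, 1.339, -0.174], TCP at [248.202, 600.758, 245.29] pointing down, gripper open.
Joint ranges: [-3.13, 3.13], [-1.02, 2.26], [0.13, 2.54], [-0.95, 4.09], [0.21, 2.88], [-2.74, 2.74]. Speed limits (rad/s): [2.57, 2.57, 3.14, 3.14, 3.14, 3.14].

### API

Orientations are given as a unit quaternion [w, x, y, z].
In Python, from plant import ctrl, hand, ik, optics, workorder, status gives the robot as it stands. Calls block until the motion is done:
- ctrl.move_to(position, orientation): joint-space move of the TCP to a pose.
- ctrl.move_straight(position, max_speed=150, frame=None, contact_N=None): straight line of the TCP; frame=None keeps the orientation; max_speed is the mean speed in mm/s. With contact_N (N) it stops when the force on the tool has changed by that much, and returns True; else False.
- ctrl.set_joints(angles): joint-space move.
- hand.grip(opening): finger opening in mm; the grip force is fixed at half the most; returns when the fingers have stopped.
- ctrl.pause(seconds).
- ik(position, orientation): joint angles nearest the present ones, or None.
- optics.camera(name): name is "side" or "top" or "wrist"; returns the picture (400x640x3 uint8, red, green, blue); there is no depth.
- optics.camera_params(name): a dict with "K" (3x3 intrinsics, pixels), "eye" and "rotation" of the camera in the world. Camera axes: x right, y down, z forward; pixel columns grow to the right and rows downward; lengths in mm; the calibration is good to about 2 mm. A picture is of the moment at which its call begins: read the wrist's pose just before it. camera_params takes no time and is no camera call; for the wrist camera it gives the pose at the moment of the call.
A pose or a line that the arm cannot do raises ctrl.Unreachable and nothing moves.
- workorder.hand_in(): hands the job in; it is judged then, once.
Readings, each from a call of its own:
- status.current_t(): time.
- status.current_q(): joint angles.
- status.current_joint_velocities(): joint speeds.
- status.current_joint_efforts(): joint torques, N m.
- status.current_tcp_pos(): TCP position.
- status.current_ee_rot(): TCP orientation.
- status.current_wrist_force(): force on the tool from outside, world axes, zero at the start.
- status.current_ft_torque(): the same for the moment, N m.
- status.current_width(): finger opening in mm.
- status.current_grasp_force(): force on a finger pad.
Only numpy, scipy, OpenCV 4.12 (cv2) and the standard library are available. Lean on these libraries where they do the work, as an engineer would, in place of code of your own. Each camera call takes 0.05 s, during which the arm holds its last target. There are 200 camera calls.

### The job

The power to the repair bench is off, and before it comes back all four keys on the green switch box must be up, but one of them has been left latched down. With the fingertips tap each of the four keys lightly, one after another from the robot's left to its right, to feel which is down, without pushing any raised key so far in that it latches, and take the fingers off again. Then press the latched key right in and let it come up, so that all four stand up; leave the things lying round the box where they are.

Things in the scene. Friction and masses are not known exactly. Their poses are not given: they have to be found in the camera images.
- switch_box: green steel switch box, 124 mm (its x) by 272 mm (its y) by 66 mm high, fixed to the bench; origin at the centre of its underside at bench height, z up, x away from the robot, y to the robot's left along the row. The four key centres stand at x = +6 mm and y = +78, +26, -26, -78 mm (from the robot's left to its right, 52 mm apart). Socket outlets on its far side, a small lug with a bolt at each end
- row (a point): middle of the key row at bezel height (72 mm above the bench; each bezel 58 x 44 mm). Push-push keys: the spring pushes up with 2 N when up, 5.6 N when latched, 8.4 N when right in. Pressed right in and let go, an up key stays latched and a latched key comes up; pressed less far, either goes back to where it was
- key_a: one of the four identical ivory keys in the row (the letter says nothing of its place). Cap 38 mm (box x) by 28 mm (box y), moving vertically; origin at the centre of the cap's top face, axes as the box's. Its top is 86 mm above the bench when up, 81.5 mm when latched down, 78 mm when right in (hard stop). One reading is too rough to tell which is down; the height at which a light tap meets it tells
- key_b: one of the four identical ivory keys in the row (the letter says nothing of its place). Cap 38 mm (box x) by 28 mm (box y), moving vertically; origin at the centre of the cap's top face, axes as the box's. Its top is 86 mm above the bench when up, 81.5 mm when latched down, 78 mm when right in (hard stop). One reading is too rough to tell which is down; the height at which a light tap meets it tells
- key_c: one of the four identical ivory keys in the row (the letter says nothing of its place). Cap 38 mm (box x) by 28 mm (box y), moving vertically; origin at the centre of the cap's top face, axes as the box's. Its top is 86 mm above the bench when up, 81.5 mm when latched down, 78 mm when right in (hard stop). One reading is too rough to tell which is down; the height at which a light tap meets it tells
- key_d: one of the four identical ivory keys in the row (the letter says nothing of its place). Cap 38 mm (box x) by 28 mm (box y), moving vertically; origin at the centre of the cap's top face, axes as the box's. Its top is 86 mm above the bench when up, 81.5 mm when latched down, 78 mm when right in (hard stop). One reading is too rough to tell which is down; the height at which a light tap meets it tells
- oil_bottle: small amber oil bottle, 38 mm across, 78 mm high, standing to the left of the box; origin at the centre of its underside. Not to be disturbed
- screwdriver: screwdriver lying on the bench between robot and box; origin under its middle. Not to be disturbed
- coupling: brass pipe coupling, 34 mm across, 38 mm high, standing to the right of the box; origin at the centre of its underside. Not to be disturbed
- grease_tin: flat red grease tin, 68 mm across, 45 mm high, standing to the right of the box; origin at the centre of its underside. Not to be disturbed

How it is judged:
By the outcome, as a careful person would: the job done as asked, in the order asked, and still so for the second after the job is handed in, with the robot touching nothing.
It also fails if it takes over 48 s, if anything falls off the work surface, if the arm or the gripper's body presses on something with over 40 N, if the wrist force passes 120 N, or if a joint passes its speed limit or range.

## Working session

There is one attempt and no reset: what is moved stays moved. The work goes in short steps, each a Python script; the robot and the scene stay as the last script left them, time stands still between calls to the robot, and variables do not carry over. Pictures are saved under pics/ and viewed, at most 10 in all, crops included, and the job is handed in when it is done.

```bash
ls; mkdir -p pics; python3 - <<'E'
from plant import ctrl, hand, ik, optics, workorder, status
import cv2
for n in("top","side"):
    cv2.imwrite(f"pics/{n}0.png",optics.camera(n)[:,:,::-1]); p=optics.camera_params(n); print(n,p)
print(status.current_t(),status.current_ee_rot(),status.current_wrist_force(),ctrl.tip_extent)
E
```

```text
pics
top {'K': array([[409.19250278,   0.        , 327.22832355],
       [  0.        , 409.19250278, 201.018556  ],
       [  0.        ,   0.        ,   1.        ]]), 'eye': array([379.91510383,  58.58154194, 898.34522593]), 'rotation': array([ 0.06824548, -0.65407927,  0.74947798, -0.07619457])}
side {'K': array([[417.2816735 ,   0.        , 314.30254675],
       [  0.        , 417.2816735 , 191.39871162],
       [  0.        ,   0.        ,   1.        ]]), 'eye': array([ 100.11361065, -498.42527027,  728.30616611]), 'rotation': array([-0.38212868,  0.86235407, -0.30191534,  0.1384567 ])}
0.1 [-3.25059935e-04  1.94669229e-01  9.80868547e-01 -8.23803693e-04] [ 0.2387111  -0.03039306 -0.04191659] 14.0
```

View pics/top0.png

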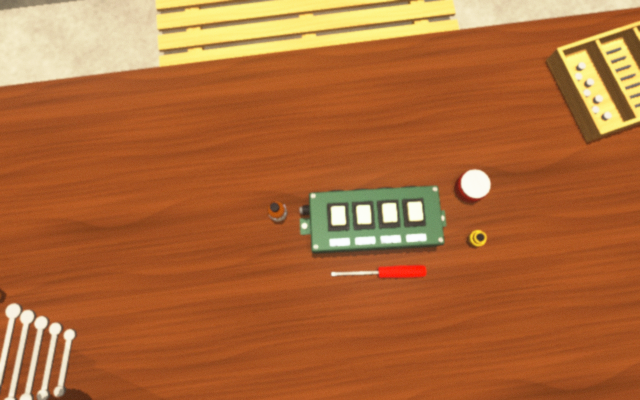

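The top view shows the green box centred near (376,218). The keys are at about (339,216), (364,214), (390,213) and (415,211), the screwdriver lies at (380,272), and the left of the image is the robot's left. Next I'll measure the caps.

```bash
cat > h.py <<'E'
from plant import ctrl, hand, ik, optics, workorder, status
import cv2, numpy as np
from scipy.spatial.transform import Rotation as R
def proj(uv,z,p):
    r=R.from_quat(p['rotation'],scalar_first=True).as_matrix()
    d=r@np.linalg.inv(p['K'])@[uv[0],uv[1],1]; e=p['eye']
    return e+d*(z-e[2])/d[2]
def caps(img,p,z=85,amin=80,amax=1e9):
    m=(img.min(2)>150).astype(np.uint8)
    n,_,s,c=cv2.connectedComponentsWithStats(m)
    return [(c[i].round(1),s[i,2:],proj(c[i],z,p).round(1)) for i in range(1,n) if amin<s[i,4]<amax]
E
python3 - <<'E'
from h import *
im=cv2.imread("pics/top0.png")[:,:,::-1]; p=optics.camera_params("top")
for c in caps(im[150:300,250:500],dict(p,K=p['K']-np.array([[0,0,250],[0,0,150],[0,0,0]]))): print(c)
E
```

```text
(array([225.2,  33.3]), array([ 29,  28, 654], dtype=int32), array([ 543.2, -267.1,   85. ]))
(array([139.2,  62.1]), array([ 15,  19, 259], dtype=int32), array([508.1, -83. ,  85. ]))
(array([164.9,  60.9]), array([ 15,  19, 257], dtype=int32), array([ 503.5, -134.8,   85. ]))
(array([113.3,  64. ]), array([ 15,  19, 260], dtype=int32), array([511.3, -30.7,  85. ]))
(array([87.8, 65.1]), array([ 15,  19, 264], dtype=int32), array([516.1,  20.6,  85. ]))
(array([165.9,  87.3]), array([ 22,  10, 177], dtype=int32), array([ 450.6, -127.3,   85. ]))
(array([140. ,  88.8]), array([ 22,   9, 179], dtype=int32), array([454.7, -75.7,  85. ]))
(array([89.5, 91.7]), array([ 22,  10, 194], dtype=int32), array([462.6,  24.9,  85. ]))
(array([114.8,  90.2]), array([ 22,  10, 189], dtype=int32), array([458.7, -25.4,  85. ]))
(array([103.3, 122.7]), array([ 47,   5, 146], dtype=int32), array([398.6,   6.6,  85. ]))
```

```bash
cat >> h.py <<'E'
YAW=np.arctan2(12.6,155.4)*-1
def ori():
    best=None
    for s in(1,-1):
        xb=R.from_euler('z',YAW).as_matrix()
        M=np.column_stack([s*xb[:,1],s*xb[:,0],[0,0,-1.]])
        q=R.from_matrix(M).as_quat(scalar_first=True)
        a=ik([509,-57,240],q)
        if a is not None:
            c=np.abs(np.array(a)-status.current_q()).max()
            if best is None or c<best[0]: best=(c,q)
    return best[1]
E
python3 - <<'E'
from h import *
hand.grip(0)
q=ori(); print(q); ctrl.move_to([509,-57,240],q)
print(status.current_t(),status.current_q(),status.current_tcp_pos(),status.current_width(),status.current_wrist_force())
p=optics.camera_params("wrist"); im=optics.camera("wrist"); cv2.imwrite("pics/w1.png",im[:,:,::-1])
print(p['eye'])
for c in caps(im,p,amin=500): print(c)
E
```

```text
[-0.          0.73512443  0.6779322   0.        ]
3.375 [-3.32008440e-01 -7.70534315e-02  1.91088281e+00  1.29506581e-04
  1.30775230e+00 -2.52260137e-01] [509.13296006 -56.39791503 240.03732946] 0.0147384853310292 [-0.92534633 -0.48035259 -0.36590115]
[515.72004071  19.56743553 369.70621228]
(array([322.3,  66.3]), array([ 37,  35, 969], dtype=int32), array([519.3,  58.9,  85. ]))
(array([268.9, 107.3]), array([ 18,  45, 698], dtype=int32), array([467.4,  28.2,  85. ]))
(array([322.1, 108.4]), array([  41,   32, 1299], dtype=int32), array([516.2,  23.4,  85. ]))
(array([271.7, 161.3]), array([ 16,  40, 569], dtype=int32), array([463.5, -21.7,  85. ]))
(array([322.5, 163.5]), array([  38,   28, 1043], dtype=int32), array([512.6, -27.7,  85. ]))
(array([322.3, 214.7]), array([ 37,  26, 941], dtype=int32), array([508.2, -80.4,  85. ]))
(array([276.5, 252.9]), array([ 16,  35, 513], dtype=int32), array([ 455.9, -119.7,   85. ]))
```

View pics/w1.png

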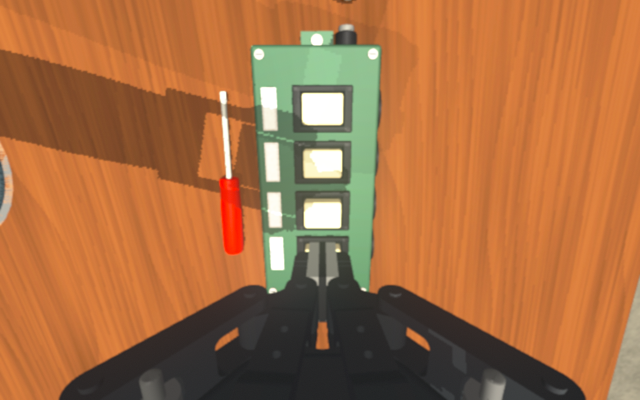

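The wrist view shows the shut fingertips over the row, with the caps at (322,108), (322,163) and (322,214). It agrees with the top view to within about 2.5 mm, so I'll use the mean and tap the leftmost key first.

```bash
cat >> h.py <<'E'
C=np.array([510.,-55.7]); YB=np.array([-np.sin(YAW),np.cos(YAW)]); TS=[78,26,-26,-78]
def at(k,tip): return [*(C+TS[k]*YB),tip+14]
def tap(k):
    ctrl.move_straight(at(k,96),120); ctrl.pause(.15)
    f0=status.current_wrist_force()[2]
    hit=ctrl.move_straight(at(k,79.8),10,contact_N=1.8)
    z=status.current_tcp_pos(); f=status.current_wrist_force()[2]-f0
    ctrl.move_straight(at(k,96),60)
    print(k,hit,(z-[0,0,14]).round(2),round(f,2),round(status.current_t(),2),flush=True)
    return z[2]-14
E
python3 -c "
from h import *
ctrl.move_to(at(0,105),ori()); tap(0)"
```

```text
0 True [516.01  22.08  85.56] 4.64 5.8
```

```bash
python3 -c "
from h import *
for k in(1,2,3): tap(k)
im=optics.camera('wrist'); cv2.imwrite('pics/w2.png',im[:,:,::-1])"
```

```text
1 True [512.09 -29.78  81.58] 4.38 8.23
2 True [507.65 -81.55  85.56] 3.65 10.31
3 True [ 503.48 -133.36   85.58] 3.57 12.38
```

Second from the left is the latched key: it met the tap at 81.6 mm, against 85.6 mm for the other three. I'll press it to its hard stop, let it come up, and tap it again to check.

```bash
python3 -c "
from h import *
ctrl.move_straight(at(1,96),120); ctrl.pause(.15)
hit=ctrl.move_straight(at(1,75),12,contact_N=18)
print(hit,status.current_tcp_pos()-[0,0,14],status.current_wrist_force()); ctrl.pause(.2)
ctrl.move_straight(at(1,96),40)
tap(1)
ctrl.move_straight(at(1,190),120)
im=optics.camera('top'); cv2.imwrite('pics/t2.png',im[100:300,220:540,::-1])
print(status.current_t(),status.current_wrist_force())"
```

```text
True [512.16380598 -29.78656777  78.1062831 ] [-2.11572768  0.1902912   6.96856727]
1 True [511.86 -29.73  85.57] 3.81 17.62
18.6083 [ 0.66143705  0.66741925 -0.40396613]
```

View pics/t2.png

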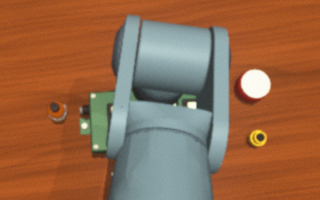

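The arm hides the box in this picture. The bottle (58,112), tin (255,85) and coupling (258,138) are where they were. The pressed key now meets the tap at 85.57 mm, so it is up, and the fingers are clear. I'll hand the job in.

```bash
python3 -c "
from h import *
print(workorder.hand_in())"
```

```text
the job is handed in; nothing more can be done
None
```

The latched key was the second from the robot's left; I pressed it right in, a check tap then met it at 85.6 mm like the other three, so all four keys are up, and I handed the job in about 19 s into the 48 s limit.

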